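# Lay the battery pack down and shut the charging box

## Robot

A 7-joint arm with a two-finger parallel gripper is mounted at the origin on the work surface. World frame = base frame: x ahead of the robot, y to its left, z up, the work surface at z = 0. Lengths are in mm, angles in rad, forces in N, time in s.
With the tool pointing down it reaches from about 400 to 850 mm from the base axis. Payload 10.4 kg.
Tool frame: the origin (TCP) lies at the very end of the fingers, on their centre line; the grasp point (between the pads) lies 19 mm behind it; z points along the fingers, y is the line along which they close (so a half turn about z gives the same grasp; the last joint's range is limited). The gripper opens to 85 mm and grips with 20 to 120 N. Pads are 22 mm wide; open, the fingers measure 114 mm over their backs; the gripper's body (76 mm by 85 mm) begins 54 mm behind the grasp point. The pads swing forward as they close: fully open they stand 13 mm farther back than shut.
Start: joints at [1.193, 0.332, -0.065, 1.46, 0.022, 1.35, -0.088], TCP at [217.149, -586.087, 231.338] pointing down, gripper open.
Joint ranges: [-2.6, 2.6], [-0.5, 2.12], [-1.47, 1.34], [0.16, 2.42], [-1.27, 4.41], [0.06, 2.06], [-2.6, 2.6]. Speed limits (rad/s): [2.22, 2.22, 2.79, 2.79, 3.14, 3.14, 3.14].

## Interface

Orientations are given as a rotation vector (axis times angle).
In Python, from cell import ctrl, grip, imaging, boxes_of, silhouettes, landmark_of, monitor gives the robot as it stands. The module is installed in compiled form; this text tells all that it offers. Calls block until the motion is done:
- ctrl.movep(position, orientation): joint-space move of the TCP to a pose.
- ctrl.move_l(position, rot=None, feed=150): straight line of the TCP; rot=None keeps the orientation; feed is the mean speed in mm/s.
- ctrl.set_joints(angles): joint-space move.
- grip(opening, effort=None): opening from 0.0 (shut) to 1.0 (fully open); effort is the grip in N (None keeps the last); returns when the fingers have stopped.
- ctrl.dwell(seconds).
- ctrl.solve_ik(position, orientation): joint angles nearest the present ones, or None.
- imaging.snapshot(name): name is "scene" or "side" or "wrist"; returns a dict with "pixels" (400x640x3 uint8, red, green, blue), "intrinsics" (3x3 intrinsics, pixels), "R" (3x3) and "t" (3): a world point X has camera coordinates R X + t; the wrist camera has in their place "mount" (4x4, takes a point from camera to tool coordinates, whose origin is the TCP and whose axes are the flange's). Camera axes: x right, y down, z forward; pixel columns grow to the right and rows downward; lengths in mm; the calibration is good to about 2 mm. A picture is of the moment at which its call begins: read the wrist's pose just before it. There is no depth.
A pose or a line that the arm cannot do raises ctrl.IKError and nothing moves.
- ctrl.sign_off(): hands the job in; it is judged then, once.
Trained networks look in the newest picture that a camera, given by its name, has taken for a name from the list of things; names that differ only in an ending like _2 or _b are one class to them, and where a whole thing is asked for, a point or a joint stands for the part that bears it (a point fixed in the world has none). Each returns a list of dicts, best first, with "confidence" (0 to 1); they miss things now and then, are a little off and sometimes report something else, mostly with a low value. They report only what shows in the picture. A call takes as long as a camera call. They do not tell look-alikes from the thing itself.
- boxes_of(camera, label): "extent" ([left, top, right, bottom] in pixels, round what is visible of it).
- silhouettes(camera, label): "mask" (400x640 bool, what is visible of it) and "extent" ([left, top, right, bottom] in pixels, round what is visible of it).
- landmark_of(camera, label): "at" ([column, row] in pixels: a listed point, or the origin of a listed thing).
Readings, each from a call of its own:
- monitor.read_clock(): time.
- monitor.read_joints(): joint angles.
- monitor.read_qd(): joint speeds.
- monitor.read_joint_efforts(): joint torques, N m.
- monitor.read_eef_pos(): TCP position.
- monitor.read_eef_rot(): TCP orientation.
- monitor.read_force(): force on the tool from outside, world axes, zero at the start.
- monitor.read_wrist_torque(): the same for the moment, N m.
- monitor.read_gripper_width(): opening from 0.0 (shut) to 1.0 (fully open).
- monitor.read_grip_force(): force on a finger pad.
Only numpy, scipy, OpenCV 4.12 (cv2) and the standard library are available. Lean on these libraries where they do the work, as an engineer would, in place of code of your own. Each camera call takes 0.05 s, during which the arm holds its last target. There are 200 camera calls.

## Task

The tall battery pack has been left standing on end at one end of the open charging box. Push it over with the fingertips so that it lies flat along the inside of the box, then push the open lid over from its outer side and on down until it is fully shut. Push gently, do not pinch or lift anything, and leave the other things on the bench where they are.

Things in the scene. Friction and masses are not known exactly. Their poses are not given: they have to be found in the camera images.
- pack: Tall grey battery pack, black bands near both ends, a block 50 (its x) by 46 (its y) by 130 mm (its z, up while it stands), 0.3 to 0.54 kg. Origin: centre of its bottom end. It starts standing on the inner floor near either end of the box, squared to the box within 3 degrees, about 55 mm from the box's middle.
- pack_center (a point): Centre of that pack, 65 mm along its z from its origin. Pushed well above half its height along the long direction of the box, the pack tips about its bottom edge; about 20 degrees takes it past its balance and it falls flat by itself towards the other end.
- charge_box: Grey steel charging box, screwed to the bench; outside 116 (its x) by 226 (its y, long) by 70 mm high, walls and floor 5 mm, open top. Origin: centre of its underside on the bench; z up. Its lid is hinged on the -x long rim, the side facing the robot; its yaw varies.
- lid (a joint): Lid angle, rad: 0 shut (flat on the rim), 1.57 straight up, stop at 1.95 leaning towards the robot. It starts open at 1.6 to 1.85. The hinge is stiff: the lid stays where it is left and does not fall, so it must be pushed the whole way; 0.5 to 3 N at its free edge moves it.
- lid_hinge (a point): Middle of the lid's hinge line, on the box's -x rim: at (-58, 0, 70) mm in the box frame. The hinge line runs along the box's y.
- lid_edge (a point): Middle of the lid's free edge, on its outer face (up when shut). The lid is a flat plate 116 mm from hinge to free edge, 226 mm wide, 6 mm thick; its outer face lies 6 mm outside the hinge line: towards the robot (-x of the box) while it is open, on top (76 mm above the bench) when shut.
- short_pack: Bystander: short battery pack, 50 by 46 by 80 mm, standing on the bench near one end of the box, outside. Origin: centre of its underside.
- jar: Bystander: small glass jar, 56 mm diameter, 75 mm high, outside near one end of the box. Origin: centre of its underside.
- screwdriver: Bystander: red-handled screwdriver lying between robot and box.
- wrench: Bystander: steel wrench lying on the bench to the right.
- servo: Bystander: black servo block, 54 by 30 by 44 mm high, on the bench just beyond the box.
- pliers: Bystander: pliers with orange handles lying on the bench to the left, 14 mm high.
- mug: Bystander: white mug, 78 mm across, 90 mm high, to the left. Origin: centre of its underside.
There are look-alikes about, which are no part of the job. Leave any orange or pink look-alike of the pack alone.

How it is judged (in metres and radians):
On the way, in this order (a step that is already met when the one before it is completed fails the run):
1. the tall pack lies flat in the box (angle between pack's own z axis and vertical above 1.48 rad and z of pack_center in the frame of charge_box below 0.036 m and x of pack_center in the frame of charge_box between -0.04 and 0.04 m and y of pack_center in the frame of charge_box between -0.06 and 0.06 m and linear speed of pack below 0.02 m/s and angular speed of pack below 0.1 rad/s), for 0.2 s.
2. the lid is shut (value of joint lid below 0.05 rad), for 0.2 s.
At the end, for the whole second after the job is handed in: The tall pack is at rest flat in the box (its length within 0.09 rad of level, its centre less than 36 mm above the bench and within 40 mm in x and 60 mm in y of the box's middle), and the lid is within 0.05 rad of shut (all of step 1 and value of joint lid below 0.05 rad); the robot touches nothing.
It fails at once if the tall pack is lifted (its centre rises above 90 mm; tipping takes it to 75 mm) (height (world z) of pack_center above 0.09 m).
It fails at once if the fingers squeeze or push the tall pack with more than 20 N (contact force between the fingers and pack above 20 N).
It fails at once if a bystander is moved by more than 20 mm (distance of any of short_pack, jar, screwdriver, wrench, servo, pliers, mug from where it was at the start of the episode above 0.02 m).
It fails at once if a standing bystander is tipped (angle between any of short_pack, jar, mug's own z axis and vertical above 0.5 rad).
It also fails if it takes over 48 s, if anything falls off the work surface, if the arm or the gripper's body presses on something with over 40 N, if the wrist force passes 120 N, or if a joint passes its speed limit or range.

## Working session

There is one attempt and no reset: what is moved stays moved. The work goes in short steps, each a Python script; the robot and the scene stay as the last script left them, time stands still between calls to the robot, and variables do not carry over. Pictures are saved under pics/ and viewed, at most 10 in all, crops included, and the job is handed in when it is done.

```bash
mkdir -p pics
cat > h.py <<'E'
import numpy as np, cv2
from cell import ctrl, grip, imaging, boxes_of, silhouettes, landmark_of, monitor
def snap(c,name=None):
    s=imaging.snapshot(c)
    if name: cv2.imwrite(f'pics/{name}.png',cv2.cvtColor(s['pixels'],cv2.COLOR_RGB2BGR))
    return s
E
python3 - <<'E'
from h import *
for c in ("scene","side"):
    s=snap(c,c+"0"); print(c,s['intrinsics'].tolist(),np.round(s['R'],3).tolist(),np.round(s['t'],1).tolist())
    for l in ("pack","pack_center","charge_box","lid_hinge","lid_edge","short_pack","jar","servo"):
        print(l,[(np.round(d['at']).tolist(),round(d['confidence'],2)) for d in landmark_of(c,l)][:3], [(np.round(d['extent']).tolist(),round(d['confidence'],2)) for d in boxes_of(c,l)][:3] )
print(monitor.read_eef_rot(),monitor.read_clock())
E
```

```text
scene [[494.41258985043896, 0.0, 316.5098109701366], [0.0, 494.41258985043896, 207.62401284658898], [0.0, 0.0, 1.0]] [[0.851, 0.526, -0.005], [0.287, -0.473, -0.833], [-0.44, 0.707, -0.553]] [-470.7, -96.9, 1701.6]
pack [([362.0, 178.0], 0.76), ([391.0, 228.0], 0.71), ([353.0, 206.0], 0.58)] [([342.0, 167.0, 366.0, 210.0], 0.97), ([377.0, 186.0, 405.0, 234.0], 0.97), ([354.0, 141.0, 372.0, 180.0], 0.76)]
pack_center [([392.0, 208.0], 0.82), ([360.0, 160.0], 0.7)] [([379.0, 186.0, 404.0, 236.0], 0.97), ([353.0, 141.0, 374.0, 184.0], 0.9), ([340.0, 165.0, 363.0, 208.0], 0.61)]
charge_box [([339.0, 216.0], 0.83), ([355.0, 155.0], 0.4)] [([292.0, 145.0, 378.0, 235.0], 0.66)]
lid_hinge [([355.0, 191.0], 0.66), ([326.0, 188.0], 0.63)] []
lid_edge [([319.0, 153.0], 0.85)] [([350.0, 128.0, 369.0, 154.0], 0.72), ([290.0, 142.0, 354.0, 205.0], 0.63)]
short_pack [([360.0, 234.0], 0.74), ([379.0, 195.0], 0.72)] [([371.0, 169.0, 389.0, 190.0], 0.63)]
jar [([291.0, 238.0], 0.6)] [([283.0, 214.0, 300.0, 245.0], 0.7)]
servo [([359.0, 233.0], 0.49)] [([354.0, 221.0, 366.0, 238.0], 0.75), ([291.0, 144
[... 516 characters left out ...]
([244.0, 255.0, 270.0, 296.0], 0.73), ([254.0, 178.0, 280.0, 220.0], 0.59), ([279.0, 209.0, 300.0, 236.0], 0.57)]
charge_box [([305.0, 230.0], 0.7)] [([267.0, 195.0, 346.0, 260.0], 0.57), ([229.0, 329.0, 262.0, 378.0], 0.22)]
lid_hinge [([310.0, 232.0], 0.97)] [([281.0, 201.0, 352.0, 249.0], 0.64)]
lid_edge [([317.0, 220.0], 0.79)] [([282.0, 203.0, 348.0, 248.0], 0.95)]
short_pack [([252.0, 257.0], 0.84), ([352.0, 210.0], 0.35)] [([240.0, 236.0, 265.0, 263.0], 0.91), ([276.0, 209.0, 304.0, 236.0], 0.48)]
jar [([354.0, 211.0], 0.53)] [([345.0, 193.0, 364.0, 217.0], 0.65), ([280.0, 210.0, 300.0, 236.0], 0.15)]
servo [([299.0, 209.0], 0.52)] []
[3.09219030e+00 5.54285429e-01 1.67094317e-05] 1.7
```

View pics/scene0.png

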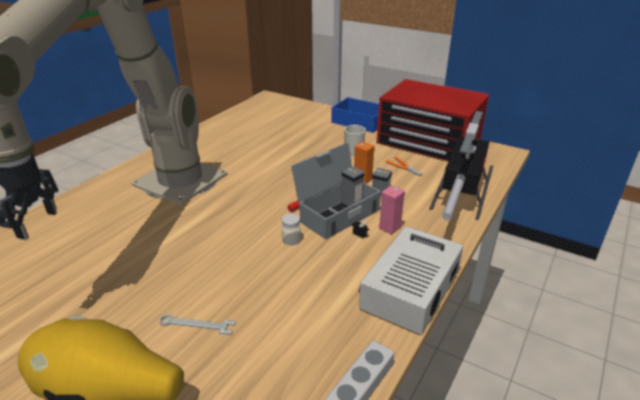

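View pics/side0.png

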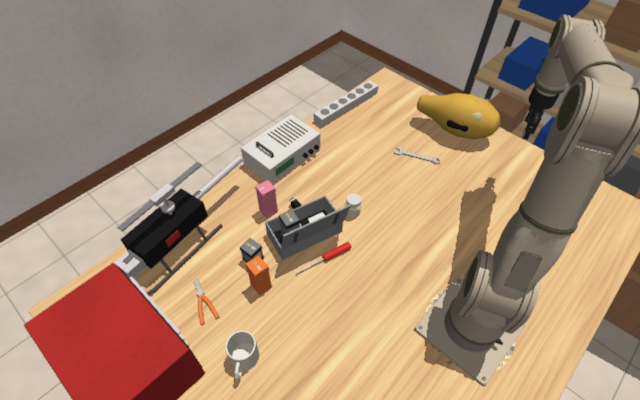

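Candidates for the pack are the grey one with black bands inside the box (scene (353,187), side (288,224)), the orange look-alike (scene (364,162), side (259,274)) and the pink one (scene (392,210), side (266,198)). The short pack outside the box is at scene (381,178), side (251,250). I choose the grey one inside the box, near its far-left end. The lid stands up on the robot side. Next I triangulate roughly and take a close look with the wrist camera.

```bash
cat >> h.py <<'E'
def tri(s1,p1,s2,p2):
    P=[s['intrinsics']@np.c_[s['R'],s['t']] for s in (s1,s2)]
    X=cv2.triangulatePoints(P[0],P[1],np.array(p1,float).reshape(2,1),np.array(p2,float).reshape(2,1))[:,0]
    return X[:3]/X[3]
E
python3 - <<'E'
from h import *
a=snap("scene");b=snap("side")
for n,p,q in [("hinge",(326,188),(310,232)),("edge",(319,153),(317,220)),("box",(339,216),(305,230)),("packbottom",(353,206),(288,241)),("packtop",(352,171),(290,214)),("jar",(291,238),(354,211)),("short",(379,195),(252,257))]:
    print(n,tri(a,p,b,q).round())
s=snap("wrist"); print(s['mount'].round(3).tolist(), s['intrinsics'].round(1).tolist())
for x in (500,560):
  for z in (350,400,450):
    print(x,z,ctrl.solve_ik([x,0,z],[np.pi,0,0]) is not None)
c=cv2.cvtColor(a['pixels'],cv2.COLOR_RGB2BGR)[120:260,260:420]
d=cv2.cvtColor(b['pixels'],cv2.COLOR_RGB2BGR)[170:300,220:380]
cv2.imwrite('pics/crop.png',np.vstack([cv2.resize(c,None,fx=2.2*1,fy=2.2,interpolation=2),cv2.resize(d,(352,286),interpolation=2)]) )
E
```

```text
hinge [525. 111.  74.]
edge [491. 120. 181.]
box [581.  86.   5.]
packbottom [591. 157.   5.]
packtop [591. 140. 138.]
jar [517. -85.   6.]
short [630. 273.  -3.]
[[0.0, -0.95, -0.311, 80.685], [1.0, 0.0, 0.001, 1.209], [-0.001, -0.311, 0.95, -142.634], [0.0, 0.0, 0.0, 1.0]] [[290.8, 0.0, 318.3], [0.0, 290.8, 200.5], [0.0, 0.0, 1.0]]
500 350 True
500 400 True
500 450 True
560 350 True
560 400 True
560 450 True
```

View pics/crop.png

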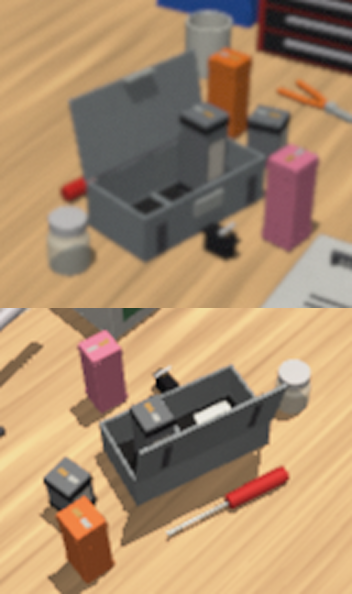

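The grey banded pack inside the box is the right one. Inside the box there are only floor details, and the lid stands on the robot side. Next is the wrist view from above.

Run:
```python
from h import *
ctrl.movep([625,100,340],[np.pi,0,0])
p=monitor.read_eef_pos();r=monitor.read_eef_rot()
s=snap("wrist","w1"); print(p,r,monitor.read_clock())
M=np.eye(4);M[:3,:3]=cv2.Rodrigues(np.array(r))[0];M[:3,3]=p
C=M@s['mount']; Ci=np.linalg.inv(C); np.savez('w1.npz',K=s['intrinsics'],R=Ci[:3,:3],t=Ci[:3,3])
for l in ("pack","pack_center","charge_box","lid_hinge","lid_edge"):
    print(l,[(np.round(d['at'],1).tolist(),round(d['confidence'],2)) for d in landmark_of("wrist",l)][:3], [(np.round(d['extent']).tolist(),round(d['confidence'],2)) for d in boxes_of("wrist",l)][:3] )
```

```text
[625.23783235  99.00312313 339.74573248] [ 3.14130458e+00 -2.08372058e-03 -4.29582510e-04] 4.7333
pack [([289.8, 177.7], 0.88), ([188.2, 205.8], 0.72), ([308.6, 87.1], 0.66)] [([128.0, 193.0, 204.0, 255.0], 0.8), ([260.0, 162.0, 307.0, 222.0], 0.61), ([281.0, 55.0, 328.0, 104.0], 0.57)]
pack_center [([327.1, 182.1], 0.71), ([287.0, 185.7], 0.59)] [([280.0, 53.0, 333.0, 104.0], 0.78), ([218.0, 211.0, 392.0, 312.0], 0.64), ([262.0, 161.0, 305.0, 224.0], 0.56)]
charge_box [([324.7, 182.0], 0.73)] [([220.0, 131.0, 406.0, 312.0], 0.8)]
lid_hinge [([312.6, 229.5], 0.87), ([292.6, 178.8], 0.39)] [([218.0, 210.0, 391.0, 313.0], 0.71)]
lid_edge [([300.4, 289.9], 0.85), ([93.2, 147.1], 0.16)] [([218.0, 210.0, 394.0, 316.0], 0.6), ([45.0, 255.0, 128.0, 323.0], 0.6)]
```

View pics/w1.png

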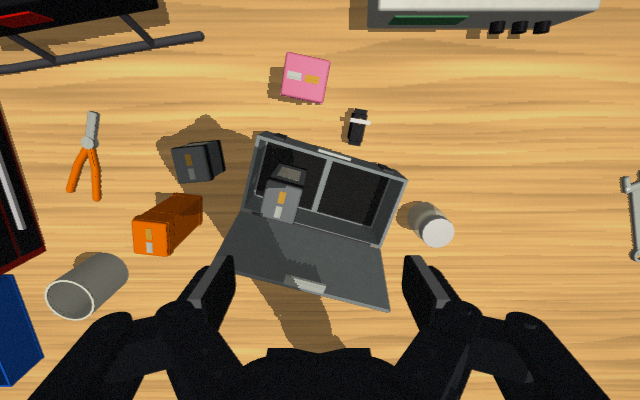

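The picture shows the box rim corners at about (257,132), (406,180), (381,247) and (245,210). The lid's free edge runs from (217,265) to (389,311), and the pack top is at about (280,205), at the box's +y end. I fit the pose to these.

Run:
```python
from h import *
from scipy.optimize import least_squares
w=np.load('w1.npz');K,R,t=w['K'],w['R'],w['t']
def proj(X): c=X@R.T+t; c=c@K.T; return c[:,:2]/c[:,2:]
def on(px,z):
    C=-R.T@t; d=R.T@np.linalg.inv(K)@np.array([*px,1.]); return C+d*(z-C[2])/d[2]
obs=np.array([(257,132),(406,180),(382,247),(245,210),(217,265),(389,311)],float)
def model(v):
    x,y,a,th=v; c,s=np.cos(a),np.sin(a); e=[-58+116*np.cos(th)-3*np.sin(th),70+116*np.sin(th)+3*np.cos(th)]
    B=np.array([(58,113,70),(58,-113,70),(-58,-113,70),(-58,113,70),(e[0],113,e[1]),(e[0],-113,e[1])])
    return np.c_[x+c*B[:,0]-s*B[:,1],y+s*B[:,0]+c*B[:,1],B[:,2]]
f=least_squares(lambda v:(proj(model(v))-obs).ravel(),[580,88,-.2,1.7],x_scale=[10,10,.1,.1],loss='soft_l1')
print(f.x,(proj(model(f.x))-obs).round(1).tolist())
x,y,a,th=f.x
for q in [(263,188),(298,192),(295,222),(261,215),(280,205)]:
    P=on(q,135)[:2]-[x,y]; print(q,np.round([np.cos(a)*P[0]+np.sin(a)*P[1],-np.sin(a)*P[0]+np.cos(a)*P[1]]))
im=cv2.imread('pics/w1.png'); 
pts=list(proj(model(f.x)))
for p in pts: cv2.circle(im,tuple(int(round(i)) for i in p),1,(0,0,255),-1)
cv2.imwrite('pics/fit.png',cv2.resize(im[120:320,200:420],None,fx=3,fy=3,interpolation=cv2.INTER_NEAREST)[:600,:])
```

```text
[ 5.81118059e+02  9.01551422e+01 -2.91180386e-01  1.81937085e+00] [[0.8, 1.5], [3.3, -1.2], [-0.6, 0.5], [-4.5, -1.1], [-6.1, 0.3], [2.1, 0.1]]
(263, 188) [ 5. 81.]
(298, 192) [12. 38.]
(295, 222) [-28.  31.]
(261, 215) [-31.  75.]
(280, 205) [-11.  55.]
```

View pics/fit.png

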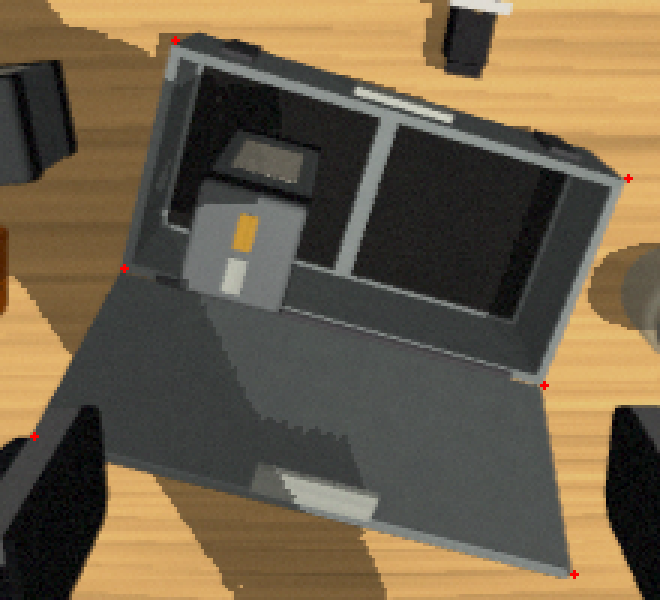

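```bash
cat > fit.py <<'E'
from h import *
from scipy.optimize import least_squares
w=np.load('w1.npz');K,R,t=w['K'],w['R'],w['t']
def proj(X): c=X@R.T+t; c=c@K.T; return c[:,:2]/c[:,2:]
def rot(a,X): c,s=np.cos(a),np.sin(a); return np.c_[c*X[:,0]-s*X[:,1],s*X[:,0]+c*X[:,1],X[:,2]]
cr=lambda L:np.array(L,float)/3+[200,120]
obs=cr([(172,50),(622,185),(543,382),(124,268),(570,572)])
def model(v):
    x,y,a,th=v; e=[-58+116*np.cos(th)-3*np.sin(th),70+116*np.sin(th)+3*np.cos(th)]
    B=np.array([(58,113,70),(58,-113,70),(-58,-113,70),(-58,113,70),(e[0],-113,e[1])])
    return rot(a,B)+[x,y,0]
f=least_squares(lambda v:(proj(model(v))-obs).ravel(),[580,88,-.2,1.7],x_scale=[10,10,.1,.1])
print(f.x,(proj(model(f.x))-obs).round(1).tolist())
x,y,a,th=f.x
po=cr([(202,178),(305,200),(280,310),(183,283)])
Q=np.array([(25,23,135),(25,-23,135),(-25,-23,135),(-25,23,135)],float)
g=least_squares(lambda v:(proj(rot(a,rot(v[2],Q)+[v[0],v[1],0])+[x,y,0])-po).ravel(),[0,55,0],x_scale=[10,10,.1])
print(g.x,g.fun.round(1))
E
python3 fit.py
```

```text
[ 5.78672677e+02  9.13210738e+01 -2.91731221e-01  1.79301178e+00] [[-0.2, -1.4], [1.0, -1.1], [-0.5, 1.6], [-1.5, 1.1], [1.0, 0.6]]
[-3.25377294e+00  5.51243488e+01  5.10281980e-02] [-0.8 -1.   1.4  0.3  1.1 -0.1 -1.7  1. ]
```

```bash
cat >> h.py <<'E'
from scipy.spatial.transform import Rotation as Ro
BX,BY,A=578.7,91.3,-0.2917
ROT=(Ro.from_euler('z',A)*Ro.from_euler('x',np.pi)).as_rotvec()
def W(x,y,z): c,s=np.cos(A),np.sin(A); return [BX+c*x-s*y,BY+s*x+c*y,z]
def st(m=''): print(m,np.round(monitor.read_force(),1),np.round(monitor.read_eef_pos()),round(monitor.read_clock(),2))
E
python3 - <<'E'
from h import *
grip(0.0,20)
ctrl.movep(W(-2,112,200),ROT); st()
ctrl.move_l(W(-2,112,112),feed=120); st('down')
for y in (92,82,72,62,52,44,38):
    ctrl.move_l(W(-2,y,112),feed=40); st(y)
ctrl.dwell(.5)
ctrl.move_l(W(-2,60,230),feed=200)
s=snap("scene","s2")
cv2.imwrite('pics/s2c.png',cv2.resize(cv2.imread('pics/s2.png')[110:260,240:420],None,fx=3,fy=3))
E
```

```text
[-0.1 -0.6  0.5] [610. 198. 201.] 6.72
down [-0.5  1.3 -0.3] [609. 199. 113.] 7.61
92 [0.6 0.6 0.2] [603. 180. 112.] 8.26
82 [0.3 0.6 0.5] [600. 170. 112.] 8.66
72 [ 0.5  0.5 -0.4] [597. 160. 112.] 9.06
62 [-0.2 -0.2  1.7] [595. 151. 112.] 9.46
52 [-0.6 -0.3  1.1] [592. 141. 112.] 9.86
44 [ 0.5 -0.8  0.3] [589. 134. 112.] 10.21
38 [-0.1 -0.3 -0.7] [588. 128. 112.] 10.51
```

View pics/s2c.png

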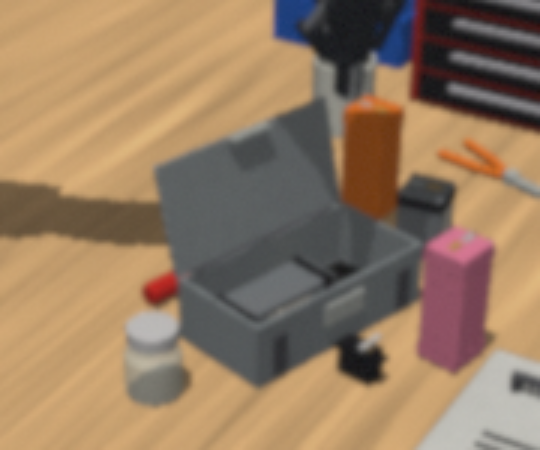

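The pack lies flat in the box (crop (275,285)) and the bystanders are where they were. Next is the lid.

Run:
```python
from h import *
ctrl.move_l(W(-20,20,270),feed=250)
ctrl.move_l(W(-128,0,265),feed=250); ctrl.move_l(W(-128,0,165),feed=150); st('down')
r,d=100,11
for th in np.r_[np.arange(1.8,0.05,-0.1),.05,0,-.02]:
    c,s=np.cos(th),np.sin(th)
    if th>np.pi/2: x,z=-58+116*c-6*s-d,70+r*s
    else: x,z=-58+r*c-6*s-d,70+r*s+6*c
    ctrl.move_l(W(x,0,z),feed=60); f=np.array(monitor.read_force()); st(round(th,2))
    if np.linalg.norm(f)>25: print('stop');break
s=snap("scene","s3")
cv2.imwrite('pics/s3c.png',cv2.resize(cv2.imread('pics/s3.png')[110:260,240:420],None,fx=3,fy=3))
```

```text
down [0.1 0.  0.4] [457. 129. 166.] 13.6
1.8 [-1.1 -0.2 -0.5] [482. 121. 167.] 14.2
1.7 [ 0.3  0.5 -0.4] [493. 117. 169.] 14.54
1.6 [ 0.7 -0.6 -0.3] [504. 114. 170.] 14.88
1.5 [-0.2  0.8  0.1] [514. 111. 170.] 15.21
1.4 [ 0.6 -0.9 -0.2] [524. 108. 169.] 15.53
1.3 [ 0.1 -0.1  0.2] [533. 105. 168.] 15.84
1.2 [ 0.7  0.  -0.5] [542. 102. 165.] 16.16
1.1 [-0.1  0.3  0.7] [551.  99. 162.] 16.48
1.0 [-0.3 -1.1 -0. ] [560.  97. 157.] 16.79
0.9 [-0.4 -0.5  0.4] [568.  94. 152.] 17.11
0.8 [-0.7 -0.1 -0.2] [575.  92. 146.] 17.43
0.7 [0.2 0.4 1.2] [582.  90. 139.] 17.74
0.6 [0.4 1.2 0.9] [588.  88. 131.] 18.06
0.5 [-0.2 -0.8 -0. ] [594.  87. 123.] 18.38
0.4 [-0.4  0.   0.6] [599.  85. 114.] 18.69
0.3 [-0.5 -0.4  0. ] [602.  84. 105.] 19.01
0.2 [ 0.7 -0.1 -0.9] [605.  83.  95.] 19.32
0.1 [ 0.  -1.2 -0.3] [607.  83.  85.] 19.64
0.05 [0.5 0.8 0.1] [608.  82.  81.] 19.89
0.0 [0.2 0.2 2.4] [609.  83.  76.] 20.14
-0.02 [-7.9 -2.2 20.1] [609.  83.  76.] 20.39
```

View pics/s3c.png

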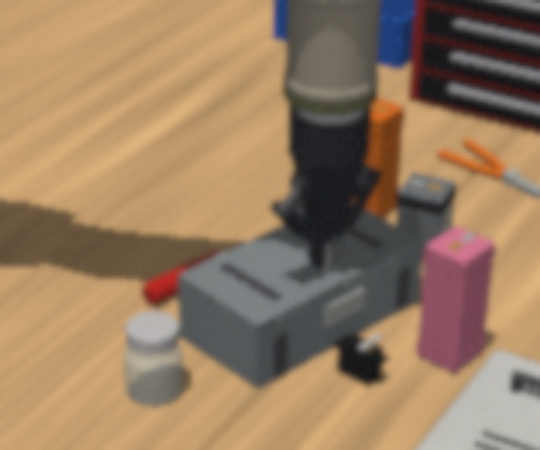

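The lid is flat on the rim: there was a firm 20 N stop at TCP z = 76, which is the shut height. I hold briefly, retreat straight up, and hand in.

Run:
```python
from h import *
ctrl.dwell(.3)
p=monitor.read_eef_pos(); ctrl.move_l([p[0],p[1],230],feed=120); ctrl.dwell(.3); st()
s=snap("side","e")
cv2.imwrite('pics/ec.png',cv2.resize(cv2.imread('pics/e.png')[170:300,220:380],None,fx=3,fy=3))
```

```text
[ 0.1 -0.2 -1.1] [609.  83. 230.] 22.49
```

View pics/ec.png

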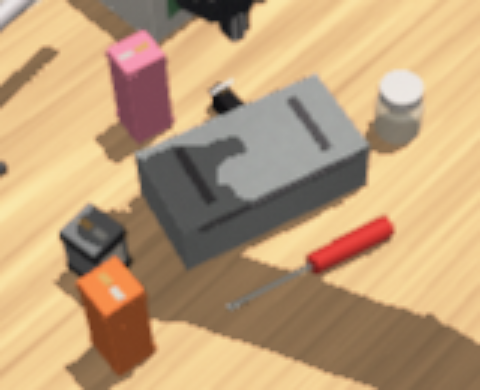

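The lid is shut (crop (255,150)), the gripper is clear, and the bystanders have not moved.

```bash
python3 -c "
from h import *
print(ctrl.sign_off())"
```

```text
the job is handed in; nothing more can be done
None
```

I tipped the tall pack flat inside the box, pushed the lid fully shut, moved the gripper clear and handed the job in at about 22.5 s; the sign-off gave no pass or fail verdict.

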